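# Switch on and zero the kitchen scales

## Robot

A 6-joint arm with a two-finger parallel gripper is mounted at the origin on a cart in front of the work surface, level with it; the furniture and walls round the work are solid. World frame = base frame: x ahead of the robot, y to its left, z up, the work surface at z = 0. Lengths are in m, angles in rad, forces in N, time in s.
With the tool pointing down it reaches from about 0.325 to 0.9 m from the base axis. Payload 3.5 kg.
Tool frame: the origin (TCP) lies between the finger pads; the fingertips stand 22 mm ahead of it and the grasp point (between the pads) lies 3 mm ahead of it; z points along the fingers, y is the direction in which the jaws open and shut (so a half turn about z gives the same grasp; the last joint's range is limited). The gripper opens to 85 mm and grips with 20 to 120 N. Pads are 22 mm wide; open, the fingers measure 114 mm over their backs; the gripper's body (76 mm by 85 mm) begins 54 mm behind the grasp point. The pads swing forward as they close: fully open they stand 13 mm farther back than shut.
Start: joints at [1.123, 0.276, -0.026, 1.268, 0, 1.467], TCP at [0.211, 0.588, 0.253] pointing down, gripper open.
Joint ranges: [-3.12, 3.12], [-0.85, 1.88], [-1.08, 1.24], [-1.95, 2.15], [-1.57, 1.53], [-3.14, 3.14]. Speed limits (rad/s): [2.57, 2.57, 3.14, 3.14, 3.14, 3.14].

## Interface

Orientations are given as a rotation vector (axis times angle).
In Python, from workcell import get_obs, grab_frame, sign_off gives the robot as it stands. The module is installed in compiled form; this text tells all that it offers.
- The arm moves only by the tool move_arm, never from a script. Its argument "plan" is a list of rows, each an object of numbers: "hand": the opening in per cent of the stroke, from 0 (shut) to 100 (fully open); "tx", "ty", "tz": the shift along the world's x, y, z in mm; "ax", "ay", "az": the turn, a rotation vector about the world's x, y, z in degrees. A call has 1 to 5 rows; each row shifts and turns the commanded pose from where the row before left it; what a row does not reach is not made up. A row lasts 1/8 s, in which the tool goes at most 62.5 mm and 10.7 degrees, less where a joint would pass 70% of its speed; a pose out of reach is approached as far as the arm can. A call with a gripper value outside its range is refused whole. The fingers move at their own pace and stop on an object; "grip_force" is the grip in N (left out, the last holds). Time passes only in rows, so rows that do not move let the fingers close. It gives the time, the measured TCP pose, the force and the opening at its end, in the units of the state.
- get_obs(): the state, without advancing time (a new reading comes with each control period).
- grab_frame(name): name is "scene" or "top" or "wrist"; returns a dict with "image" (420x560x3 uint8, red, green, blue), "vfov" (degrees; the focal length in pixels is half the picture's height over the tangent of half this angle, whatever the lens; pixels are square), "cx", "cy" (the principal point, pixels), "world_from_camera" (4x4, takes a point from camera to world coordinates); the wrist camera has in their place "tool_from_camera" (4x4, takes a point from camera to tool coordinates, whose origin is the TCP and whose axes are the flange's). Camera axes: x right, y up, looking along -z (the intrinsics and any distortion apply to the point x, -y, -z); pixel columns grow to the right and rows downward; lengths in m; the calibration is good to about 2 mm. A picture is of the moment at which its call begins: read the wrist's pose just before it. There is no depth.
- sign_off(): hands the job in, once; it reports no verdict.
The state is a dict: "time_s": time; "joint_pos": joint angles; "joint_vel": joint speeds; "effort": joint torques, N m; "tool_pos": TCP position; "ee_rot": TCP orientation; "contact_force": force on the tool from outside, world axes, zero at the start; "torque": the same for the moment, N m; "finger_gap": finger opening in m.
Only numpy, scipy, OpenCV 4.12 (cv2) and the standard library are available. Lean on these libraries where they do the work, as an engineer would, in place of code of your own. Each camera call takes 0.05 s, during which the arm holds its last target. There are 200 camera calls.

## Task

Zero the kitchen scales for the cup that stands on them: with closed fingertips press the long bar-shaped key (on) lightly down for a moment and let it come up, then press the large round key (zero) in the same way, and withdraw the hand well clear of the keys. Do not press or touch the small square key, do not touch the weighing pan or the cup on it, and leave everything else on the worktop where it stands.

Things in the scene. Friction and masses are not known exactly. Their poses are not given: they have to be found in the camera images.
- scales: electronic kitchen scales, white, fixed to the worktop, 220 mm (x) by 190 mm (y), top face 22 mm high; origin at the centre of the underside; its own -x side is the front, with a row of three black keys centred 86 mm in front of the origin, 60 mm from key to key, their order changing from run to run; a dark blank display lies behind the keys
- pan: round steel weighing pan of the scales, 132 mm across, centred 40 mm behind the scales' origin (its +x), top face 30 mm above the worktop; origin at the centre of its underside; not to be touched
- bar_key_top (a point): centre of the top face of the long bar-shaped key (on), 40 mm along the scales' y by 13 mm along x; it stands 8 mm above the scales' front strip, which is 22 mm above the worktop
- round_key_top (a point): centre of the top face of the large round key (zero), 28 mm across; it stands 8 mm above the scales' front strip, which is 22 mm above the worktop
- square_key_top (a point): centre of the top face of the small square key (units), 15 mm by 15 mm, not to be touched; it stands 8 mm above the scales' front strip, which is 22 mm above the worktop
- bar_key (a joint): long bar key: how far the key is pressed down, m: 0 = up, 0.005 = fully down. Sprung: starts to move at about 1 N, 3 mm at about 4 N, fully down at about 6 N; it counts as pressed from 3 mm and springs up when released
- round_key (a joint): round key: how far the key is pressed down, m: 0 = up, 0.005 = fully down. Sprung: starts to move at about 1 N, 3 mm at about 4 N, fully down at about 6 N; it counts as pressed from 3 mm and springs up when released
- square_key (a joint): square key: how far the key is pressed down, m: 0 = up, 0.005 = fully down. Sprung: starts to move at about 1 N, 3 mm at about 4 N, fully down at about 6 N; it counts as pressed from 3 mm and springs up when released
- cup: striped espresso cup, 65 mm across, 88 mm with its handle, 50 mm high, standing open side up, loose on the pan; origin at the level of its rim, 80 mm above the worktop, its z axis pointing down; leave it alone
- salt_shaker: glass salt shaker with a domed grey top, 44 mm across, 90 mm high, loose on the worktop beside the scales; origin at the centre of its underside; leave it alone
- mustard_jar: glass jar with a wide red lid, 56 mm across, 85 mm high, loose on the worktop beside the scales; origin at the centre of its underside; leave it alone
- spice_jar: slim glass spice jar with a dark cap, 41 mm across, 105 mm high, loose on the worktop beside the scales; origin at the centre of its underside; leave it alone
- timer: round wind-up kitchen timer, 59 mm across, 46 mm high, loose on the worktop beside the scales; origin at the centre of its underside; leave it alone
- pepper_mill: turned wooden pepper mill, 58 mm across, 135 mm high, loose on the worktop beside the scales; origin at the centre of its underside; leave it alone

How it is judged:
By the outcome, as a careful person would: the job done as asked, in the order asked, and still so for the second after the job is handed in, with the robot touching nothing.
It also fails if it takes over 48 s, if anything falls off the work surface, if the arm or the gripper's body presses on something with over 40 N, if the wrist force passes 120 N, or if a joint passes its speed limit or range.

## Working session

There is one attempt and no reset: what is moved stays moved. The work goes in short steps, Python scripts to look and compute and a tool call to move; the robot and the scene stay as the last step left them, time stands still between calls to the robot, and variables do not carry over. Pictures are saved under pics/ and viewed, about 8 in all and at most 12, crops included, and the job is handed in when it is done.

Besides the shell and the picture viewer there is one more tool, called after "Emit:" by a JSON object that holds its "name" and its "arguments". move_arm: Moves the arm, as the interface text tells. Its arguments: {"type":"object","properties":{"plan":{"type":"array","items":{"type":"object","properties":{"hand":{"type":"number"},"tx":{"type":"number"},"ty":{"type":"number"},"tz":{"type":"number"},"ax":{"type":"number"},"ay":{"type":"number"},"az":{"type":"number"}}}},"grip_force":{"type":"number"}},"required":["plan"]}

```bash
mkdir -p pics; cat > h.py <<'E'
import numpy as np, cv2
from workcell import get_obs, grab_frame
def save(n,f): cv2.imwrite(f'pics/{n}.png', cv2.cvtColor(f['image'],cv2.COLOR_RGB2BGR))
def ray(f,T,u,v,z):
    fl=f['image'].shape[0]/2/np.tan(np.radians(f['vfov'])/2)
    d=T[:3,:3]@np.array([(u-f['cx'])/fl,-(v-f['cy'])/fl,-1]); o=T[:3,3]
    return o+d*(z-o[2])/d[2]
E
python3 - <<'E'
from h import *
for n in('top','scene'):
    f=grab_frame(n); save(n,f); print(n,{k:(np.round(v,3).tolist() if k!='image' else 0) for k,v in f.items()})
f=grab_frame('wrist'); print({k:v for k,v in f.items() if k!='image'})
print(get_obs())
E
```

```text
top {'image': 0, 'vfov': 44.178, 'cx': 277.521, 'cy': 213.824, 'world_from_camera': [[-0.214, 0.899, -0.383, 0.021], [-0.977, -0.193, 0.093, 0.09], [0.009, 0.394, 0.919, 1.278], [0.0, 0.0, 0.0, 1.0]]}
scene {'image': 0, 'vfov': 44.857, 'cx': 277.848, 'cy': 209.474, 'world_from_camera': [[0.505, 0.41, -0.759, -0.573], [-0.863, 0.245, -0.442, -0.677], [0.005, 0.879, 0.478, 0.779], [0.0, 0.0, 0.0, 1.0]]}
{'vfov': 60.92276092674323, 'cx': 279.2918563072403, 'cy': 211.48591108097344, 'tool_from_camera': array([[-1.12545260e-03,  9.48898576e-01,  3.15579193e-01,
         8.09345715e-02],
       [ 9.99999323e-01,  1.16100163e-03,  7.53504674e-05,
        -5.25911769e-04],
       [-2.94888006e-04,  3.15579064e-01, -9.48899240e-01,
        -1.21172853e-01],
       [ 0.00000000e+00,  0.00000000e+00,  0.00000000e+00,
         1.00000000e+00]])}
{'time_s': 0.15, 'joint_pos': array([ 1.12263302e+00,  2.77017841e-01, -2.75679315e-02,  1.26802751e+00,
        9.73879562e-06,  1.46740685e+00]), 'joint_vel': array([ 1.04085737e-05, -1.57711206e-03,  4.75546802e-03, -1.54050720e-03,
        1.40338580e-04, -3.76900957e-04]), 'effort': array([ 1.23663696e-03, -4.46055079e+01,  2.95639783e+01,  1.04823802e-02,
       -9.27072870e-05, -9.92187836e-06]), 'tool_pos': array([0.21098638, 0.58769097, 0.25237859]), 'ee_rot': array([-5.38804451e-01, -3.09453057e+00,  2.74161329e-03]), 'contact_force': array([0.42927141, 0.7113437 , 0.37403654]), 'torque': array([-0.0082794 , -0.0105695 , -0.03240835]), 'finger_gap': 0.08483886976098362}
```

View pics/top.png

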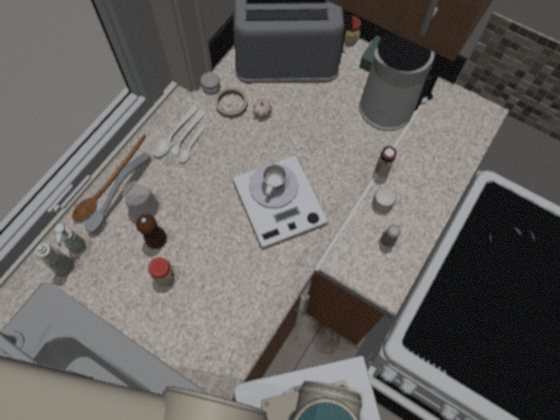

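View pics/scene.png

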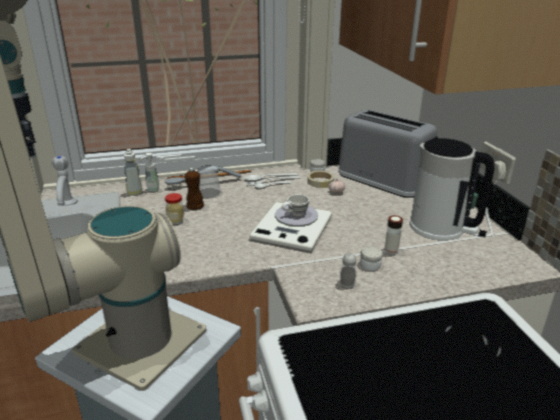

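The top view shows the scales, with the bar key near (270,234), the square key at (292,226) and the round key at (313,218). The pepper mill and mustard jar stand to the left, and the salt shaker, timer and spice jar to the right.

```bash
python3 - <<'E'
from h import *
f=grab_frame('top');T=f['world_from_camera']
for n,u,v,z in[('bar',270,234,.03),('sq',292,226,.03),('rnd',313,218,.03),('pan',274,187,.03),('red',160,268,.085),('mill',147,224,.13),('salt',393,232,.08),('spice',388,153,.1),('timer',385,192,.046)]:
    print(n,ray(f,T,u,v,z).round(3))
im=cv2.resize(f['image'][140:260,220:340],None,fx=5,fy=5,interpolation=cv2.INTER_CUBIC);save('crop',{'image':im})
E
```

```text
bar [ 0.49  -0.005  0.03 ]
sq [ 0.499 -0.065  0.03 ]
rnd [ 0.51  -0.124  0.03 ]
pan [ 0.619 -0.043  0.03 ]
red [0.439 0.275 0.085]
mill [0.539 0.284 0.13 ]
salt [ 0.412 -0.301  0.08 ]
spice [ 0.62  -0.348  0.1  ]
timer [ 0.536 -0.325  0.046]
```

Emit:
{"name": "move_arm", "arguments": {"plan": [{"hand":0,"tx":18,"ty":-40,"az":2},{"hand":0,"tx":18,"ty":-40,"az":2},{"hand":0,"tx":18,"ty":-40,"az":2},{"hand":0,"tx":18,"ty":-40,"az":2},{"hand":0,"tx":18,"ty":-40,"az":2}], "grip_force": 30}}

```text
schema error: expected keys hand, tx, ty, tz, ax, ay, az
```

Emit:
{"name": "move_arm", "arguments": {"plan": [{"hand":0,"tx":18,"ty":-40,"az":2},{"hand":0,"tx":18,"ty":-40,"az":2},{"hand":0,"tx":18,"ty":-40,"az":2},{"hand":0,"tx":18,"ty":-40,"az":2},{"hand":0,"tx":18,"ty":-40,"az":2}]}}

```text
schema error: expected keys hand, tx, ty, tz, ax, ay, az
```

Emit:
{"name": "move_arm", "arguments": {"plan": [{"hand":0,"tx":18,"ty":-40,"az":2},{"hand":0,"tx":18,"ty":-40,"az":2},{"hand":0,"tx":18,"ty":-40,"az":2},{"hand":0,"tx":18,"ty":-40,"az":2},{"hand":0,"tx":0,"ty":0,"az":1}]}}

```text
schema error: expected keys hand, tx, ty, tz, ax, ay, az
```

Emit:
{"name": "move_arm", "arguments": {"plan": [{"hand":0,"tx":18,"ty":-40,"tz":0,"ax":0,"ay":0,"az":2},{"hand":0,"tx":18,"ty":-40,"tz":0,"ax":0,"ay":0,"az":2},{"hand":0,"tx":18,"ty":-40,"tz":0,"ax":0,"ay":0,"az":2},{"hand":0,"tx":18,"ty":-40,"tz":0,"ax":0,"ay":0,"az":2},{"hand":0,"tx":18,"ty":-40,"tz":0,"ax":0,"ay":0,"az":2}], "grip_force": 30}}

```text
time_s: 0.82
tool_pos: [0.3016, 0.3868, 0.2531]
ee_rot: [0.265, 3.13, -0.0]
contact_force: [1.2, -0.5, -0.5]
finger_gap: 0.0004
```

Emit:
{"name": "move_arm", "arguments": {"plan": [{"hand":0,"tx":18,"ty":-40,"tz":0,"ax":0,"ay":0,"az":2},{"hand":0,"tx":18,"ty":-40,"tz":0,"ax":0,"ay":0,"az":2},{"hand":0,"tx":18,"ty":-40,"tz":0,"ax":0,"ay":0,"az":2},{"hand":0,"tx":18,"ty":-40,"tz":0,"ax":0,"ay":0,"az":2},{"hand":0,"tx":18,"ty":-40,"tz":0,"ax":0,"ay":0,"az":2}]}}

```text
time_s: 1.45
tool_pos: [0.3916, 0.1869, 0.2533]
ee_rot: [-0.009, 3.141, 0.0]
contact_force: [0.7, -1.1, -0.0]
finger_gap: -0.0
```

Emit:
{"name": "move_arm", "arguments": {"plan": [{"hand":0,"tx":18,"ty":-40,"tz":0,"ax":0,"ay":0,"az":2},{"hand":0,"tx":18,"ty":-40,"tz":0,"ax":0,"ay":0,"az":2},{"hand":0,"tx":18,"ty":-40,"tz":0,"ax":0,"ay":0,"az":2},{"hand":0,"tx":18,"ty":-40,"tz":0,"ax":0,"ay":0,"az":2},{"hand":0,"tx":20,"ty":-40,"tz":-50,"ax":0,"ay":0,"az":1.5}]}}

```text
time_s: 2.08
tool_pos: [0.4862, -0.0111, 0.21]
ee_rot: [-0.267, 3.12, -0.004]
contact_force: [0.3, 0.5, -0.6]
finger_gap: -0.0
```

```bash
python3 - <<'E'
from h import *
o=get_obs();f=grab_frame('wrist');save('w1',f);print(o['tool_pos'],o['ee_rot'],o['joint_pos'])
E
```

```text
[ 0.48616361 -0.01111673  0.2099993 ] [-0.2667628   3.1202568  -0.00366089] [-1.55950803e-01  5.23348742e-02 -3.87817652e-01  1.12042222e+00
  1.07098925e-04 -3.26523203e-01]
```

View pics/w1.png

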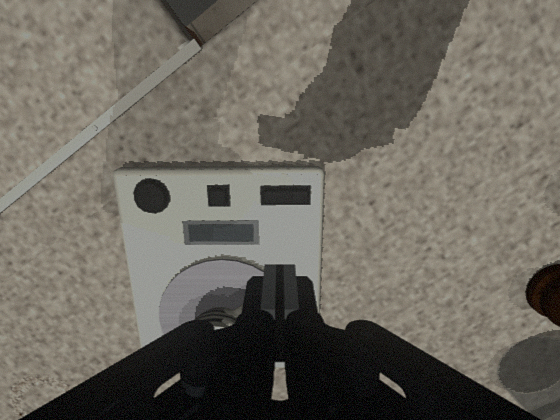

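The wrist view shows round (151,195), square (218,195) and bar (285,195) in a row, with the fingertips near (280,268). I'll measure the key contours now that the arm has settled.

```bash
cat > k.py <<'E'
from h import *
from scipy.spatial.transform import Rotation as R
def keys(z=.03):
    o=get_obs();f=grab_frame('wrist')
    T=np.eye(4);T[:3,:3]=R.from_rotvec(o['ee_rot']).as_matrix();T[:3,3]=o['tool_pos'];print('tool',o['tool_pos'].round(4),'F',o['contact_force'].round(1),'y-axis',T[:2,1].round(3))
    T=T@f['tool_from_camera']; g=cv2.cvtColor(f['image'],cv2.COLOR_RGB2GRAY)
    m=(g<75).astype(np.uint8)
    for c in cv2.findContours(m,cv2.RETR_LIST,cv2.CHAIN_APPROX_NONE)[0]:
        a=cv2.contourArea(c)
        if 150<a<3000:
            (u,v),s,t=cv2.minAreaRect(c); print(int(a),np.round([u,v,*s],1),ray(f,T,u,v,z).round(4))
    return f
E
python3 - <<'E'
from k import *
keys();f=keys();print(f.keys())
E
```

```text
tool [ 0.483  -0.014   0.2017] F [ 0.4 -3.1 -5.8] y-axis [-0.167  0.986]
217 [392.4 384.9  36.2   7.8] [0.6646 0.1335 0.03  ]
210 [166.1 384.9   8.   35.4] [ 0.7039 -0.0962  0.03  ]
534 [279. 381.  18.  40.] [0.6793 0.0177 0.03  ]
2460 [532.  372.5  61.   54. ] [0.6254 0.2685 0.03  ]
1059 [546. 302.  58.  26.] [0.5453 0.2499 0.03  ]
1035 [222.  242.5  17.   66. ] [ 0.536  -0.0579  0.03  ]
922 [288.  203.5  19.   50. ] [ 0.4904 -0.0063  0.03  ]
440 [219.5 204.5  21.   23. ] [ 0.5011 -0.0641  0.03  ]
967 [151.2 204.8  36.8  34.6] [ 0.5112 -0.122   0.03  ]
905 [221.5 173.  207.   10. ] [ 0.4735 -0.0656  0.03  ]
170 [359.4  68.3  28.6  12. ] [0.3751 0.0287 0.03  ]
167 [450.6  24.4  17.4  23.7] [0.3347 0.0878 0.03  ]
1748 [189.5  27.5  55.   73. ] [ 0.3686 -0.1016  0.03  ]
tool [ 0.4805 -0.0116  0.2025] F [-1.1  0.6 -0. ] y-axis [-0.165  0.986]
189 [165.  385.5   8.   31.8] [ 0.7008 -0.0946  0.03  ]
217 [392.6 384.9  36.    7.7] [0.6617 0.1365 0.03  ]
537 [279.  380.5  18.   39. ] [0.6754 0.0202 0.03  ]
1341 [543.5 304.   62.   31. ] [0.5456 0.2526 0.03  ]
1031 [218. 245.  18.  66.] [ 0.5357 -0.0583  0.03  ]
916 [284.  206.5  19.   50. ] [ 0.4905 -0.0062  0.03  ]
435 [216.  207.5  21.   22. ] [ 0.5011 -0.0639  0.03  ]
965 [148. 208.  34.  36.] [ 0.5111 -0.1218  0.03  ]
945 [219. 176. 206.  10.] [ 0.4731 -0.0645  0.03  ]
188 [355.   72.   28.7  11. ] [0.3749 0.0295 0.03  ]
2122 [185.5  29.5  59.   79. ] [ 0.3668 -0.1015  0.03  ]
dict_keys(['image', 'vfov', 'cx', 'cy', 'tool_from_camera'])
```

Emit:
{"name": "move_arm", "arguments": {"plan": [{"hand":0,"tx":10,"ty":6,"tz":-40,"ax":0,"ay":0,"az":0},{"hand":0,"tx":0,"ty":0,"tz":-40,"ax":0,"ay":0,"az":0},{"hand":0,"tx":0,"ty":0,"tz":-30,"ax":0,"ay":0,"az":0},{"hand":0,"tx":0,"ty":0,"tz":-15,"ax":0,"ay":0,"az":0},{"hand":0,"tx":0,"ty":0,"tz":0,"ax":0,"ay":0,"az":0}]}}

```text
time_s: 2.85
tool_pos: [0.4914, -0.0024, 0.0816]
ee_rot: [0.268, -3.129, -0.001]
contact_force: [0.3, -1.5, 0.7]
finger_gap: 0.0001
```

```bash
python3 - <<'E'
from k import *
save('w2',keys())
E
```

```text
tool [ 0.4914 -0.0024  0.0816] F [ 0.3 -1.5  0.7] y-axis [-0.17   0.985]
227 [392.5 384.7  36.2   8. ] [0.5658 0.0796 0.03  ]
224 [166.5 384.5   8.1  35.3] [ 0.5888 -0.0558  0.03  ]
522 [280. 381.  16.  40.] [0.5745 0.0117 0.03  ]
1140 [164.  250.5  33.   38. ] [ 0.4998 -0.0634  0.03  ]
2625 [ 54.  251.5  55.   62. ] [ 0.5102 -0.1208  0.03  ]
526 [230.  199.2 206.   12.6] [ 0.4658 -0.0326  0.03  ]
619 [ 63. 199. 116.  14.] [ 0.4799 -0.1156  0.03  ]
```

View pics/w2.png

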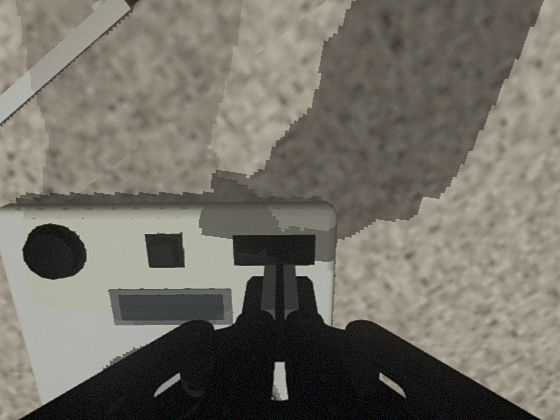

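The fingertips (column 280) line up with the bar key at (233–315, 235–265), about 30 mm above it. I'll descend in steps and watch the force.

Emit:
{"name": "move_arm", "arguments": {"plan": [{"hand":0,"tx":0,"ty":-2,"tz":-10,"ax":0,"ay":0,"az":0},{"hand":0,"tx":0,"ty":0,"tz":-10,"ax":0,"ay":0,"az":0},{"hand":0,"tx":0,"ty":0,"tz":0,"ax":0,"ay":0,"az":0},{"hand":0,"tx":0,"ty":0,"tz":0,"ax":0,"ay":0,"az":0}]}}

```text
time_s: 3.4
tool_pos: [0.4919, -0.0051, 0.0617]
ee_rot: [0.267, -3.13, -0.0]
contact_force: [-0.7, -0.7, 0.2]
finger_gap: 0.0
```

Emit:
{"name": "move_arm", "arguments": {"plan": [{"hand":0,"tx":-1,"ty":0,"tz":-4,"ax":0,"ay":0,"az":0},{"hand":0,"tx":0,"ty":0,"tz":-4,"ax":0,"ay":0,"az":0},{"hand":0,"tx":0,"ty":0,"tz":-1,"ax":0,"ay":0,"az":0},{"hand":0,"tx":0,"ty":0,"tz":0,"ax":0,"ay":0,"az":0},{"hand":0,"tx":0,"ty":0,"tz":0,"ax":0,"ay":0,"az":0}]}}

```text
time_s: 4.03
tool_pos: [0.491, -0.0051, 0.0528]
ee_rot: [-0.267, 3.13, -0.0]
contact_force: [0.8, 0.6, 1.0]
finger_gap: 0.0001
```

Emit:
{"name": "move_arm", "arguments": {"plan": [{"hand":0,"tx":0,"ty":0,"tz":-1,"ax":0,"ay":0,"az":0},{"hand":0,"tx":0,"ty":0,"tz":-1,"ax":0,"ay":0,"az":0},{"hand":0,"tx":0,"ty":0,"tz":0,"ax":0,"ay":0,"az":0},{"hand":0,"tx":0,"ty":0,"tz":0,"ax":0,"ay":0,"az":0}]}}

```text
time_s: 4.53
tool_pos: [0.4912, -0.0051, 0.0509]
ee_rot: [-0.267, 3.13, -0.0]
contact_force: [0.8, 0.2, 1.7]
finger_gap: -0.0001
```

Emit:
{"name": "move_arm", "arguments": {"plan": [{"hand":0,"tx":0,"ty":0,"tz":-1,"ax":0,"ay":0,"az":0},{"hand":0,"tx":0,"ty":0,"tz":-1,"ax":0,"ay":0,"az":0},{"hand":0,"tx":0,"ty":0,"tz":-1,"ax":0,"ay":0,"az":0},{"hand":0,"tx":0,"ty":0,"tz":0,"ax":0,"ay":0,"az":0},{"hand":0,"tx":0,"ty":0,"tz":0,"ax":0,"ay":0,"az":0}]}}

```text
time_s: 5.15
tool_pos: [0.4912, -0.0051, 0.0479]
ee_rot: [-0.267, 3.13, -0.0]
contact_force: [0.1, -0.5, 4.6]
finger_gap: 0.0
```

```bash
python3 - <<'E'
from h import *
for i in range(5):
    print(get_obs()['contact_force'].round(1),get_obs()['tool_pos'].round(4)); grab_frame('scene')
E
```

```text
[ 0.1 -0.5  4.6] [ 0.4912 -0.0051  0.0479]
[-0.5  0.3  5.7] [ 0.4912 -0.0051  0.0479]
[ 0.5 -0.1  5.1] [ 0.4911 -0.0051  0.0479]
[-0.2  0.2  5.3] [ 0.4912 -0.0051  0.0479]
[-0.4  0.6  4.7] [ 0.4911 -0.0051  0.0479]
```

Contact force is about 5 N with the key about 4 mm down, so the bar key is pressed. Next I release it and move over to the round key.

Emit:
{"name": "move_arm", "arguments": {"plan": [{"hand":0,"tx":0,"ty":0,"tz":5,"ax":0,"ay":0,"az":0},{"hand":0,"tx":0,"ty":0,"tz":15,"ax":0,"ay":0,"az":0},{"hand":0,"tx":0,"ty":0,"tz":20,"ax":0,"ay":0,"az":0},{"hand":0,"tx":0,"ty":0,"tz":0,"ax":0,"ay":0,"az":0},{"hand":0,"tx":0,"ty":0,"tz":0,"ax":0,"ay":0,"az":0}]}}

```text
time_s: 6.02
tool_pos: [0.4904, -0.005, 0.0874]
ee_rot: [0.267, -3.13, -0.0]
contact_force: [0.0, -0.3, -0.2]
finger_gap: -0.0001
```

Emit:
{"name": "move_arm", "arguments": {"plan": [{"hand":0,"tx":5,"ty":-29,"tz":0,"ax":0,"ay":0,"az":0},{"hand":0,"tx":5,"ty":-29,"tz":0,"ax":0,"ay":0,"az":0},{"hand":0,"tx":5,"ty":-29,"tz":0,"ax":0,"ay":0,"az":0},{"hand":0,"tx":5,"ty":-29,"tz":0,"ax":0,"ay":0,"az":0},{"hand":0,"tx":0,"ty":0,"tz":0,"ax":0,"ay":0,"az":0}]}}

```text
time_s: 6.65
tool_pos: [0.5108, -0.1224, 0.0869]
ee_rot: [0.263, -3.13, -0.0]
contact_force: [0.2, 0.6, 0.2]
finger_gap: -0.0003
```

Emit:
{"name": "move_arm", "arguments": {"plan": [{"hand":0,"tx":0,"ty":0,"tz":0,"ax":0,"ay":0,"az":0},{"hand":0,"tx":0,"ty":0,"tz":0,"ax":0,"ay":0,"az":0}]}}

```text
time_s: 6.9
tool_pos: [0.5102, -0.12, 0.0873]
ee_rot: [0.268, -3.129, -0.001]
contact_force: [-0.1, -0.7, -0.3]
finger_gap: -0.0001
```

```bash
python3 - <<'E'
from k import *
save('w3',keys())
E
```

```text
tool [ 0.5102 -0.12    0.0873] F [-0.1 -0.7 -0.3] y-axis [-0.17   0.985]
178 [283.  393.6  13.2  21. ] [ 0.6081 -0.1013  0.03  ]
225 [166.5 384.5   8.1  35.3] [ 0.6133 -0.1746  0.03  ]
343 [278.6 380.   14.2  38.6] [ 0.598  -0.1059  0.03  ]
2331 [373.5 304.   24.  101. ] [ 0.5348 -0.0612  0.03  ]
2254 [484.9 248.2  29.3  84.2] [ 0.4905 -0.01    0.03  ]
1059 [378.5 249.   32.   37. ] [ 0.5008 -0.0671  0.03  ]
1079 [373.9 195.2  21.6 318. ] [ 0.4716 -0.0773  0.03  ]
```

View pics/w3.png

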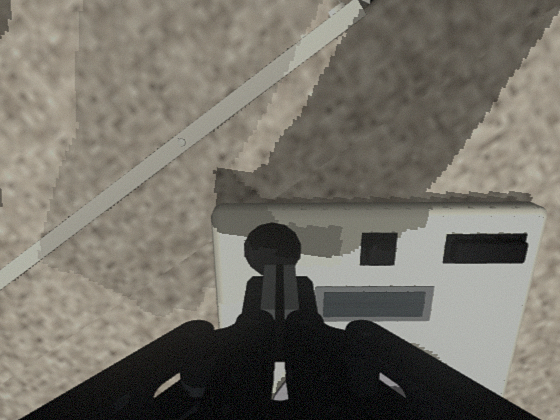

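The round key is at (272,249), close to the finger column at 280, and the bar key is up again. I'll shift 3 mm and descend.

Emit:
{"name": "move_arm", "arguments": {"plan": [{"hand":0,"tx":0,"ty":-3,"tz":-12,"ax":0,"ay":0,"az":0},{"hand":0,"tx":0,"ty":0,"tz":-12,"ax":0,"ay":0,"az":0},{"hand":0,"tx":0,"ty":0,"tz":-8,"ax":0,"ay":0,"az":0},{"hand":0,"tx":0,"ty":0,"tz":-2,"ax":0,"ay":0,"az":0},{"hand":0,"tx":0,"ty":0,"tz":0,"ax":0,"ay":0,"az":0}]}}

```text
time_s: 7.58
tool_pos: [0.5108, -0.124, 0.0535]
ee_rot: [0.267, -3.13, -0.0]
contact_force: [0.8, 0.4, -0.2]
finger_gap: -0.0002
```

Emit:
{"name": "move_arm", "arguments": {"plan": [{"hand":0,"tx":0,"ty":0,"tz":-1,"ax":0,"ay":0,"az":0},{"hand":0,"tx":0,"ty":0,"tz":-1,"ax":0,"ay":0,"az":0},{"hand":0,"tx":0,"ty":0,"tz":-1,"ax":0,"ay":0,"az":0},{"hand":0,"tx":0,"ty":0,"tz":0,"ax":0,"ay":0,"az":0},{"hand":0,"tx":0,"ty":0,"tz":0,"ax":0,"ay":0,"az":0}]}}

```text
time_s: 8.2
tool_pos: [0.5113, -0.1242, 0.051]
ee_rot: [-0.267, 3.129, -0.001]
contact_force: [0.1, -0.1, 1.4]
finger_gap: 0.0003
```

Emit:
{"name": "move_arm", "arguments": {"plan": [{"hand":0,"tx":0,"ty":0,"tz":-1,"ax":0,"ay":0,"az":0},{"hand":0,"tx":0,"ty":0,"tz":-1,"ax":0,"ay":0,"az":0},{"hand":0,"tx":0,"ty":0,"tz":-1,"ax":0,"ay":0,"az":0},{"hand":0,"tx":0,"ty":0,"tz":0,"ax":0,"ay":0,"az":0},{"hand":0,"tx":0,"ty":0,"tz":0,"ax":0,"ay":0,"az":0}]}}

```text
time_s: 8.82
tool_pos: [0.5113, -0.1242, 0.048]
ee_rot: [-0.267, 3.13, -0.001]
contact_force: [0.7, 0.0, 4.9]
finger_gap: 0.0
```

```bash
python3 - <<'E'
from h import *
for i in range(5):
    print(get_obs()['contact_force'].round(1),get_obs()['tool_pos'].round(4)); grab_frame('scene')
E
```

```text
[0.7 0.  4.9] [ 0.5113 -0.1242  0.048 ]
[0.1 0.2 5.5] [ 0.5113 -0.1242  0.048 ]
[-0.3  0.1  5.9] [ 0.5113 -0.1242  0.048 ]
[ 0.5 -0.4  4.7] [ 0.5112 -0.1242  0.0479]
[-0.  -0.5  4.9] [ 0.5112 -0.1242  0.0479]
```

The round key is pressed at about 5.2 N. I'll withdraw straight up, then back towards the robot.

Emit:
{"name": "move_arm", "arguments": {"plan": [{"hand":0,"tx":0,"ty":0,"tz":5,"ax":0,"ay":0,"az":0},{"hand":0,"tx":0,"ty":0,"tz":20,"ax":0,"ay":0,"az":0},{"hand":0,"tx":0,"ty":0,"tz":40,"ax":0,"ay":0,"az":0},{"hand":0,"tx":0,"ty":0,"tz":40,"ax":0,"ay":0,"az":0},{"hand":0,"tx":-15,"ty":0,"tz":40,"ax":0,"ay":0,"az":0}]}}

```text
time_s: 9.7
tool_pos: [0.4951, -0.1236, 0.193]
ee_rot: [0.267, -3.128, -0.002]
contact_force: [0.4, -0.4, -0.3]
finger_gap: -0.0001
```

Emit:
{"name": "move_arm", "arguments": {"plan": [{"hand":0,"tx":-30,"ty":10,"tz":20,"ax":0,"ay":0,"az":0},{"hand":0,"tx":-15,"ty":10,"tz":10,"ax":0,"ay":0,"az":0},{"hand":0,"tx":0,"ty":0,"tz":0,"ax":0,"ay":0,"az":0},{"hand":0,"tx":0,"ty":0,"tz":0,"ax":0,"ay":0,"az":0},{"hand":0,"tx":0,"ty":0,"tz":0,"ax":0,"ay":0,"az":0}]}}

```text
time_s: 10.32
tool_pos: [0.4509, -0.1042, 0.2218]
ee_rot: [0.267, -3.129, -0.001]
contact_force: [-0.2, -0.5, -0.3]
finger_gap: 0.0003
```

```bash
python3 - <<'E'
from k import *
f=keys();g=grab_frame('scene');save('end',{'image':np.hstack([cv2.resize(f['image'],(400,300)),cv2.resize(g['image'],(400,300))])})
E
```

```text
tool [ 0.4509 -0.1042  0.2218] F [-0.2 -0.5 -0.3] y-axis [-0.169  0.986]
219 [392.5 384.7  36.1   7.9] [0.6504 0.0559 0.03  ]
211 [166.4 384.4   7.6  35.4] [ 0.6916 -0.1894  0.03  ]
267 [278.7 380.8  13.7  39.8] [ 0.666  -0.0685  0.03  ]
2120 [ 15.1 306.8  41.   74.6] [ 0.6184 -0.3474  0.03  ]
724 [372.  243.5  17.   46. ] [ 0.4902 -0.0084  0.03  ]
340 [310.5 244.   18.   19. ] [ 0.5005 -0.066   0.03  ]
744 [248.8 244.3  31.1  30.4] [ 0.5106 -0.1239  0.03  ]
800 [309.9 215.    9.9 188. ] [ 0.472  -0.0722  0.03  ]
1483 [ 51.8 211.3  66.8  44.8] [ 0.5084 -0.3078  0.03  ]
2566 [ 48.8 111.   48.8  90.1] [ 0.4179 -0.3077  0.03  ]
440 [357.3  38.5  28.3  28.3] [ 0.3199 -0.0639  0.03  ]
```

View pics/end.png

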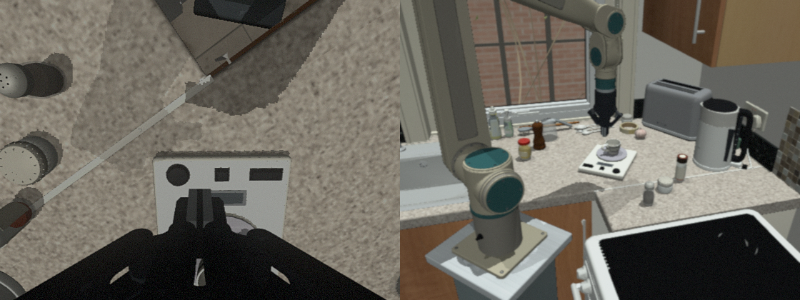

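All three keys are up (left half, about (178,175), (222,175) and (266,175)). The cup, jars and timer stand where they were, and the hand is clear at 0.2 m.

```bash
python3 -c "
from workcell import sign_off; print(sign_off())"
```

```text
the job is handed in; nothing more can be done
None
```

The scales should be zeroed: I pressed the bar key (on) and then the round key (zero) with closed fingertips. The display is blank and gives no reading, so I judged each press by force and depth.

- **Presses:** each key took about 5 N and went down about 4 mm, past the 3 mm that counts as pressed. I let the bar key up before moving to the round key.
- **Square key:** the fingertips passed over it with about 35 mm to spare and never touched it.
- **Last checks:** the contact force was about zero, within sensor noise. The hand was clear, with the fingertips about 0.17 m above the keys. In the last pictures all three keys looked up, and the cup and the other items looked where they had been. The job took about 10.5 s.
- **Failed calls:** the first three move calls were refused for missing fields, before anything moved. No checks failed or disagreed.

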